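# Wedge an enclosure tight in a drilling jig

## Task

Clamp the aluminium box in the wooden jig, ready for drilling: slide it up against the jig's end stop, then set the loose wooden wedge, thin end first and flat on the board, in the gap between the box and the slanted cleat and let go of it. Tap the thick end of the wedge gently and slowly with the mallet until it goes no further and holds the box tight against the back fence and the end stop, but hit no harder, or the box is dented. Lay the mallet down on the bench, off the jig, and leave the other things where they are.

Things in the scene. Friction and masses are not known exactly. Their poses are not given: they have to be found in the camera images.
- jig: Plywood board with wooden rails, fixed to the bench. Frame: z up, +y the way the wedge is driven, +x away from the robot; origin on the underside. The board spans x -75 to 95, y -138 to 105 mm, top z = 12; rails reach z = 42. Back fence: face x = 70, y -97 to 97. End stop: face y = 75, x 15 to 70. The slot for the wedge runs along y between box (x = 0 when seated) and cleat, open at both ends.
- slot (a point): Point fixed on the jig at (-25, 0, 12) mm in its frame, about on the face of the slanted cleat. The cleat is bolted through slots, does not move, but sits up to 2.5 mm off in x and 7 mm in y from one job to the next. Nominally its face, 30 mm high, runs from (x, y) = (-36.8, -100) to (-17.6, 60) mm in the jig's frame: the slot narrows 0.12 mm per mm towards +y.
- enclosure: The aluminium box, with a paper drilling template on its lid: 70 (x) x 120 (y) x 45 mm, 0.34 to 0.55 kg, loose on the board, 0.5 to 2 mm off the fence and 6 to 20 mm off the end stop at the start. Origin: centre of its underside; seated against both it lies at (35, 15, 12) mm in the jig's frame. Friction about 0.6; the wedge alone does not bring it to the stop.
- wedge: Wooden wedge, 205 (y) x 34 mm high, 0.14 kg, lying flat, thin end to the robot's left. Origin: underside, half way along. Straight side (goes against the box): x = 16.25 mm. Tapered side (against the cleat): x = -16.25 + 0.12 y, so 44.8 mm wide at the thick end (y = -102.5), 20.2 at the thin end. It lies on one side of the jig, the mallet on the other, either way round.
- thick_end (a point): Centre of the wedge's thick end face, 17 mm above its underside, where it is tapped. Driven home it stands at about (-6, -167, 29) mm in the jig's frame, but the cleat's place shifts that by up to 28 mm in y: home is where the wedge stops. It always stays outside the board's -y edge; friction holds it. Taps of 10 to 20 N at 0.05 m/s or less drive it tight; 38 N is too hard.
- mallet: Wooden mallet, 0.34 kg. Origin: underside of its head, a block 44 (x) x 88 (y) x 44 mm; both ends of the head (y = -44, +44) are black rubber striking faces. The handle, 24 mm wide (y) and 27 high, runs from the head along -x to x = -212 mm, roughly towards the robot; its axis is at z = 22 mm at the head and slopes down to 13.5 at the end. Centre of mass 35 mm behind the origin.
- tape_measure: black tape measure with a round yellow label, 64x83x36 mm, in front of the jig; origin: centre of its underside
- pen: blue pen, 145 mm long, 9 mm thick, lying in front of the jig; origin: centre of its underside, long axis y
- screw_tub: round pale grey tub, 65 mm across, 46 mm tall, behind the jig; origin: centre of its underside
- pliers: pliers with red grips, 168 mm long, 16 mm thick, behind the jig; origin: centre of its underside, long axis y
- battery_pack: flat black battery pack, 78x52x20 mm, behind the right-hand work area; origin: centre of its underside
Not all that is in view belongs to the job. What is shaped like the enclosure but purple is not meant.

How it is judged:
By the outcome, as a careful person would: the job done as asked, in the order asked, and still so for the second after the job is handed in, with the robot touching nothing.
It also fails if it takes over 72 s, if anything falls off the work surface, if the arm or the gripper's body presses on something with over 40 N, if the wrist force passes 120 N, or if a joint passes its speed limit or range.

## Robot

A 6-joint arm with a two-finger parallel gripper is mounted at the origin on a cart in front of the work surface, level with it; the furniture and walls round the work are solid. World frame = base frame: x ahead of the robot, y to its left, z up, the work surface at z = 0. Lengths are in m, angles in rad, forces in N, time in s.
With the tool pointing down it reaches from about 0.375 to 0.9 m from the base axis. Payload 3.1 kg.
Tool frame: the origin (TCP) lies midway between the tips of the shut fingers; the grasp point (between the pads) lies behind it (manip.pinch_z is the z of the grasp point in the tool frame, in m); z points along the fingers, y is the line along which they close (so a half turn about z gives the same grasp; the last joint's range is limited). The gripper opens to 87 mm and grips with 3 to 60 N. Pads are 19 mm wide; open, the fingers measure 117 mm over their backs; the gripper's body (75 mm by 190 mm) begins 51 mm behind the grasp point.
Start: joints at [1.159, 0.527, 1.433, -0, 1.181, -0.178], TCP at [0.145, 0.608, 0.223] pointing down, gripper open.
Joint ranges: [-3.08, 3.08], [-0.75, 2.2], [0.22, 2.44], [-1.43, 4.57], [0, 2.65], [-2.85, 2.85]. Speed limits (rad/s): [2.79, 2.79, 3.14, 3.14, 3.14, 3.14].

## Interface

Orientations are given as [roll, pitch, yaw] about the fixed x, y, z axes, in that order (R = Rz(yaw) Ry(pitch) Rx(roll)).
In Python, from cell import sensors, eyes, manip gives the robot as it stands. The module is installed in compiled form; this text tells all that it offers.
- The arm moves only by the shell command python3 -m creep FILE [OPENING] [FORCE], which reads ROWS from the file FILE. ROWS is 1 to 5 rows, parted by a bar, with the numbers parted by commas; each row has 6 numbers: dx, dy, dz in parts of the range, where 1.0 means 0.8 m, then a rotation vector rx, ry, rz in parts of the range, where 1.0 means 4 rad; each row is the pose to reach, as a shift and turn from the pose commanded when the command began, along the tool's axes at that moment; what a row does not reach only later rows make up. A row lasts 1/10 s, in which the tool goes at most 0.05 m and 0.15 rad, less where a joint would pass 70% of its speed; a pose out of reach is approached as far as the arm can. OPENING is the finger opening in m, set as the command begins (- or left out keeps the last). The fingers move at their own pace and stop on an object; FORCE is the grip in N (left out, the last holds). Time passes only in rows, so rows that do not move let the fingers close. It prints the time, the measured TCP pose, the force, the opening and the grip force at its end. No shift or turn number may pass 1 either way. Input that does not fit is refused with a message, and nothing moves.
- sensors.read_state(): the state, without advancing time (a new reading comes with each control period).
- eyes.read_camera(name): name is "scene" or "side" or "wrist"; returns the picture (480x640x3 uint8, red, green, blue); there is no depth.
- eyes.camera_model(name): a dict with "fovy" (degrees; the focal length in pixels is half the picture's height over the tangent of half this angle, whatever the lens; pixels are square), "cx", "cy" (the principal point, pixels), "rvec" (rotation vector, rad) and "tvec" (3), from world to camera coordinates, as OpenCV has them. Camera axes: x right, y down, z forward; pixel columns grow to the right and rows downward; lengths in m; the calibration is good to about 2 mm. A picture is of the moment at which its call begins: read the wrist's pose just before it. camera_model takes no time and is no camera call; for the wrist camera it gives the pose at the moment of the call.
- manip.job_done(): hands the job in; it is judged then, once.
The state is a dict: "time_s": time; "joints": joint angles; "qvel": joint speeds; "joint_efforts": joint torques, N m; "tcp_pos": TCP position; "tcp_rot": TCP orientation; "ft_force": force on the tool from outside, world axes, zero at the start; "wrist_torque": the same for the moment, N m; "gripper_width": finger opening in m; "finger_force": force on a finger pad.
Only numpy, scipy, OpenCV 4.12 (cv2) and the standard library are available. Lean on these libraries where they do the work, as an engineer would, in place of code of your own. Each camera call takes 0.05 s, during which the arm holds its last target. There are 200 camera calls.

## Working session

There is one attempt and no reset: what is moved stays moved. The work goes in short steps, Python scripts to look and compute and a shell command to move; the robot and the scene stay as the last step left them, time stands still between calls to the robot, and variables do not carry over. Pictures are saved under pics/ and viewed, at most 12 in all, crops included, and the job is handed in when it is done.

```bash
mkdir -p pics
cat > h.py <<'E'
import numpy as np,cv2
from cell import sensors,eyes,manip
def cam(n):
    m=eyes.camera_model(n);f=240/np.tan(np.radians(m['fovy'])/2)
    K=np.array([[f,0,m['cx']],[0,f,m['cy']],[0,0,1]]);R=cv2.Rodrigues(np.array(m['rvec'],float))[0]
    return K,R,np.array(m['tvec'],float)
def ray(c,uv):
    K,R,t=c;d=R.T@np.linalg.inv(K)@np.array([uv[0],uv[1],1.]);return -R.T@t,d/np.linalg.norm(d)
def onz(c,uv,z):
    o,d=ray(c,uv);return o+d*(z-o[2])/d[2]
def tri(c1,u1,c2,u2):
    a,d=ray(c1,u1);b,e=ray(c2,u2)
    s=np.linalg.lstsq(np.c_[d,-e],b-a,rcond=None)[0];p=a+d*s[0];q=b+e*s[1];return (p+q)/2,np.linalg.norm(p-q)
def proj(c,P):
    K,R,t=c;p=K@(R@np.array(P)+t);return p[:2]/p[2]
def grab(n,name):
    im=eyes.read_camera(n)[:,:,::-1].copy();cv2.imwrite('pics/'+name+'.png',im);return im
E
python3 - <<'E'
from h import *
print(sensors.read_state(),manip.pinch_z)
for n in('scene','side','wrist'):
    c=cam(n);grab(n,n+'0');print(n,c[0][0,0],-c[1].T@c[2],c[1][2])
    np.savez('pics/'+n+'0.npz',K=c[0],R=c[1],t=c[2])
E
```

```text
{'time_s': 0.0, 'joints': array([ 1.15851381e+00,  5.28446278e-01,  1.43392663e+00,  4.30020560e-06,
        1.18141371e+00, -1.78482972e-01]), 'qvel': array([ 1.28610170e-03, -3.58306709e-04,  4.22892828e-04,  3.67842007e-05,
        1.38446166e-03,  1.24291302e-03]), 'joint_efforts': array([ 9.29249436e-04, -4.40049040e+01, -1.76594031e+01,  6.31389976e-02,
        5.81786467e-02, -1.94205504e-04]), 'tcp_pos': array([0.144451  , 0.6073059 , 0.22157614]), 'tcp_rot': array([-3.13943425e+00, -3.93420738e-04,  2.90779105e+00]), 'ft_force': array([ 0.54777258, -0.19622396,  0.23708665]), 'wrist_torque': array([-0.01852375, -0.01205268, -0.02452061]), 'finger_force': 0.0, 'gripper_width': 0.08673289073163037} -0.0187
scene 530.2309531588083 [-0.31725427 -0.74951724  0.59259014] [ 0.71859669  0.55641619 -0.41715683]
side 566.8208843576141 [ 0.00168348 -0.92424983  0.7337292 ] [ 0.4816788   0.69223364 -0.53739941]
wrist 347.0473300625582 [0.07320422 0.62492948 0.38484056] [ 0.26111889 -0.06437918 -0.96315743]
```

View pics/scene0.png

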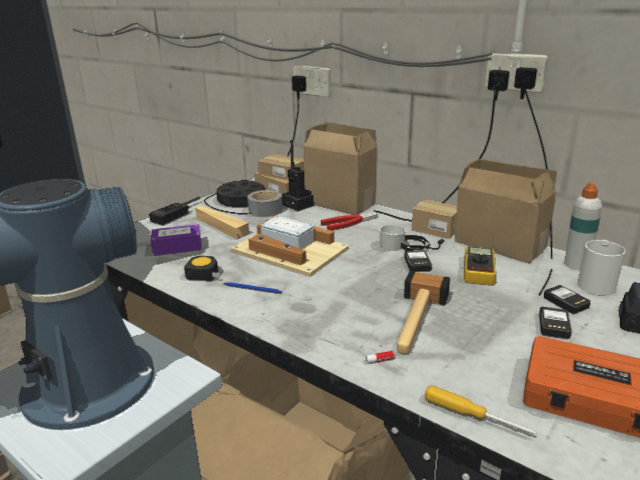

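View pics/side0.png

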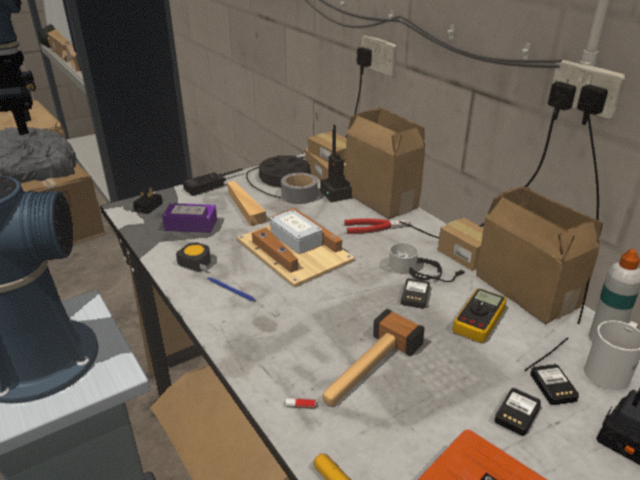

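Scene: wedge at (222,220) left of the jig (290,245), box on jig (288,232), purple decoy box (176,238), mallet head (428,288) with handle to (405,345). Side: wedge (247,203), box (297,231), decoy (190,218), mallet head (400,332), handle end (330,398).

Run:
```python
from h import *
L=lambda n:(lambda d:(d['K'],d['R'],d['t']))(np.load(f'pics/{n}0.npz'))
a,b,w=L('scene'),L('side'),L('wrist')
for n,u,v,z in[('wedge',(222,220),(247,203),.034),('box',(288,232),(297,227),.057),('malhead',(428,284),(400,326),.044),('malend',(402,350),(330,398),.02),('decoy',(176,232),(190,212),.045),('tape',(202,263),(193,250),.036)]:
    p,e=tri(a,u,b,v);print(n,p.round(3),e.round(4),onz(a,u,z).round(3),onz(b,v,z).round(3),'wrist px',proj(w,p).round(0))
A=cv2.imread('pics/scene0.png')[170:290,130:360];B=cv2.imread('pics/side0.png')[170:290,150:380]
cv2.imwrite('pics/crop0.png',np.vstack([cv2.resize(x,None,fx=2.5,fy=2.5,interpolation=2) for x in(A,B)]))
```

```text
wedge [0.586 0.308 0.015] 0.0041 [0.559 0.277 0.034] [0.569 0.271 0.034] wrist px [191. 550.]
box [0.613 0.091 0.031] 0.0086 [0.565 0.045 0.057] [0.593 0.061 0.057] wrist px [ 54. 599.]
malhead [ 0.585 -0.324  0.028] 0.0054 [ 0.557 -0.339  0.044] [ 0.574 -0.334  0.044] wrist px [-199.  626.]
malend [ 0.389 -0.375 -0.001] 0.0043 [ 0.363 -0.391  0.02 ] [ 0.379 -0.388  0.02 ] wrist px [-283.  521.]
decoy [0.423 0.297 0.042] 0.0036 [0.42  0.295 0.045] [0.42  0.288 0.045] wrist px [133. 484.]
tape [0.362 0.132 0.034] 0.0052 [0.357 0.124 0.036] [0.362 0.134 0.036] wrist px [ -2. 466.]
```

View pics/wrist0.png

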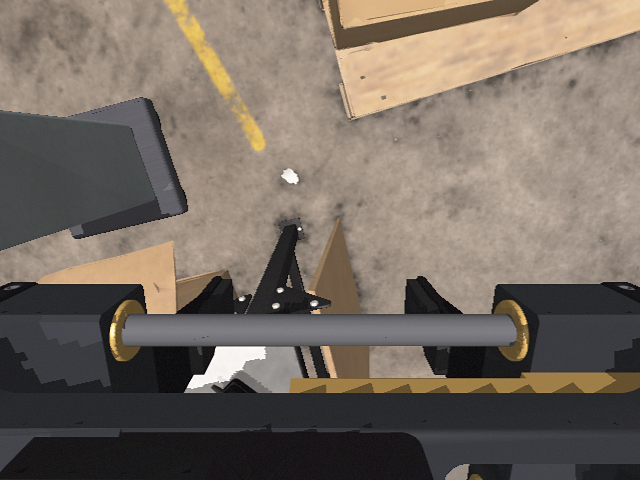

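```bash
cat >> h.py <<'E'
from scipy.spatial.transform import Rotation as Ro
def delta(P,yaw):
    s=sensors.read_state();R=Ro.from_euler('xyz',s['tcp_rot']);T=Ro.from_euler('xyz',[np.pi,0,yaw])
    print('t',round(s['time_s'],2),'tcp',s['tcp_pos'].round(4),'rot',s['tcp_rot'].round(3),'F',s['ft_force'].round(1),'w',round(s['gripper_width'],4))
    print('delta',R.inv().apply(np.array(P)-s['tcp_pos']).round(4),(R.inv()*T).as_rotvec().round(4))
E
python3 - <<'E'
from h import *
delta([.69,.16,.27],np.pi)
L=lambda n:(lambda d:(d['K'],d['R'],d['t']))(np.load(f'pics/{n}0.npz'))
a,b=L('scene'),L('side')
for n,u,v in[('bigbox near',(305,195),(395,215)),('radio',(297,207),(335,200))]:print(n,onz(a,u,0).round(3),onz(b,v,0).round(3))
E
```

```text
t 0.15 tcp [0.1445 0.6075 0.2218] rot [-3.14  -0.     2.908] F [ 0.6  0.7 -0.7] w 0.0868
delta [-0.6343 -0.309  -0.0479] [-0.0016 -0.0005 -0.2338]
bigbox near [0.908 0.274 0.   ] [0.893 0.055 0.   ]
radio [0.813 0.228 0.   ] [0.808 0.212 0.   ]
```

View pics/crop0.png

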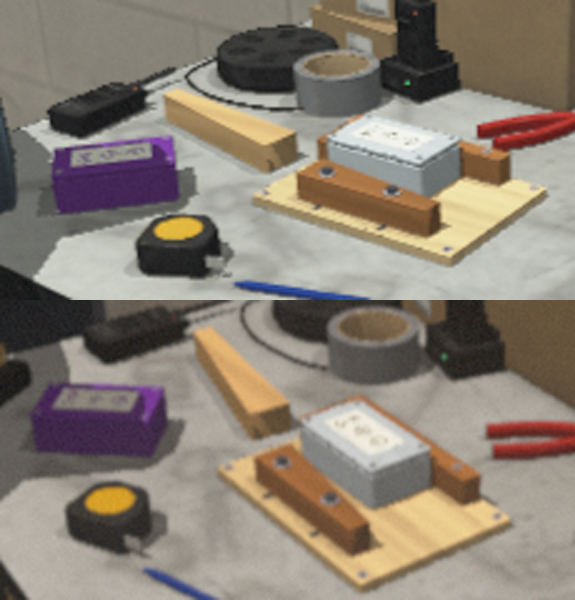

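Crop: the box on the jig is the grey aluminium one with paper template at (395,155 upper view); the purple look-alike sits to the left at (115,175); the wedge lies left-behind, thick end nearest the jig (280,150). Now move the wrist camera over.

Careful with the scale: shifts go in shares of 0.8 m and turns go in shares of 4 rad. That gives: -0.225 m / 0.8 = -0.2813, -0.11 m / 0.8 = -0.1375.

```bash
echo '-0.0563,-0.0275,-0.005,0,0,0 | -0.1125,-0.055,-0.01,0,0,0 | -0.1688,-0.0825,-0.015,0,0,0 | -0.225,-0.11,-0.02,0,0,0 | -0.2813,-0.1375,-0.025,0,0,0' > rows.txt && python3 -m creep rows.txt
echo '-0.0563,-0.0275,-0.005,0,0,0 | -0.1125,-0.055,-0.01,0,0,0 | -0.1688,-0.0825,-0.015,0,0,0 | -0.225,-0.11,-0.02,0,0,0 | -0.275,-0.135,-0.025,0,0,0' > rows.txt && python3 -m creep rows.txt
echo '-0.0563,-0.0275,-0.0038,0,0,-0.015 | -0.1125,-0.055,-0.0075,0,0,-0.03 | -0.1688,-0.0825,-0.0113,0,0,-0.045 | -0.2125,-0.1063,-0.0125,0,0,-0.0585 | -0.2125,-0.1063,-0.0125,0,0,-0.0585' > rows.txt && python3 -m creep rows.txt
echo '0,0,0,0,0,0 | 0,0,0,0,0,0' > rows.txt && python3 -m creep rows.txt
python3 - <<'E'
from h import *
c=cam('wrist');grab('wrist','w1');np.savez('pics/w1.npz',K=c[0],R=c[1],t=c[2]);delta([.67,.16,.27],np.pi)
E
```

```text
time_s: 0.65
tcp_pos: [0.3383, 0.4482, 0.2424]
tcp_rot: [-3.141, -0.0, 2.908]
ft_force: [1.3, 0.9, -0.4]
gripper_width: 0.087
finger_force: 0.0
time_s: 1.15
tcp_pos: [0.5277, 0.2918, 0.2624]
tcp_rot: [-3.141, -0.0, 2.907]
ft_force: [1.2, -0.5, -0.1]
gripper_width: 0.087
finger_force: 0.0
time_s: 1.65
tcp_pos: [0.6761, 0.1665, 0.2716]
tcp_rot: [-3.14, 0.003, 3.137]
ft_force: [-0.6, 0.3, -0.5]
gripper_width: 0.0868
finger_force: 0.0
time_s: 1.85
tcp_pos: [0.6706, 0.1723, 0.2719]
tcp_rot: [3.141, -0.002, -3.141]
ft_force: [-0.5, 0.2, 0.0]
gripper_width: 0.0873
finger_force: 0.0
t 1.9 tcp [0.6705 0.1727 0.2722] rot [ 3.141e+00 -2.000e-03 -3.140e+00] F [0.7 0.6 0.4] w 0.0873
delta [ 0.0005 -0.0127  0.0022] [ 0.0002 -0.0016  0.0014]
```

View pics/w1.png

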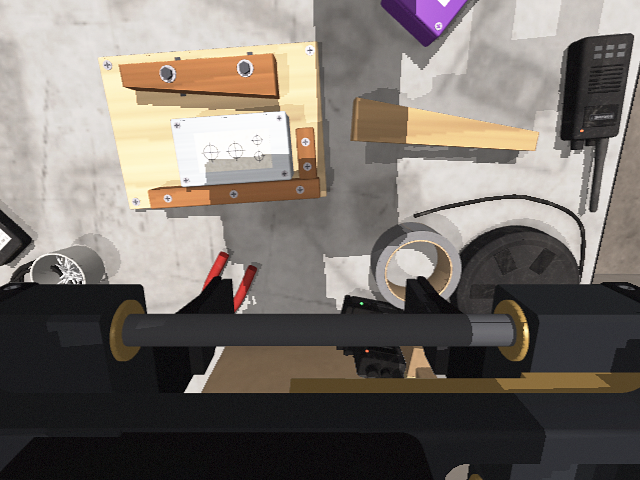

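The wrist view shows jig board corners about (99,56),(314,41),(326,196),(134,211), cleat (122,65)–(278,97), box lid (171,120),(286,112),(291,177),(178,187), stop at (306,150), fence (235,193), wedge thick end (354,98)-(352,140), thin end (537,133)-(534,151). Compute poses.

```bash
cat >> h.py <<'E'
def L(n):
    d=np.load(f'pics/{n}.npz');return d['K'],d['R'],d['t']
E
python3 - <<'E'
from h import *
c=L('w1');im=cv2.imread('pics/w1.png')
def fit(n,pts,z):
    P=np.array([onz(c,p,z) for p in pts]);print(n,P[:,:2].round(4).tolist());return P
J=fit('board',[(99,56),(314,41),(326,196),(134,211)],.012)
model=np.array([[-75,-138],[-75,105],[95,105],[95,-138]])/1000
def rigid(m,P):
    mc,pc=m.mean(0),P.mean(0);H=(m-mc).T@(P-pc);a=np.arctan2(H[0,1]-H[1,0],H[0,0]+H[1,1]);R=np.array([[np.cos(a),-np.sin(a)],[np.sin(a),np.cos(a)]])
    t=pc-R@mc;print('yaw',a.round(4),'t',t.round(4),'res mm',((P-t-(R@m.T).T)*1000).round(1).tolist());return R,t
R,t=rigid(model,J[:,:2])
B=fit('box',[(171,120),(286,112),(291,177),(178,187)],.057);print(((B[:,:2]-t)@R*1000).round(1))
W=fit('wedge',[(354,98),(537,133),(534,151),(352,140)],.034)
C=fit('cleat',[(120,66),(276,55),(278,97),(124,88)],.042);print(((C[:,:2]-t)@R*1000).round(1))
x=im[25:235,80:340];y=im[75:175,335:560]
o=np.zeros((590,780,3),np.uint8);o[:]=cv2.resize(im[20:217,80:340],(780,590),interpolation=2);cv2.imwrite('pics/c1.png',o)
cv2.imwrite('pics/c2.png',cv2.resize(im[80:170,340:550],None,fx=3,fy=3,interpolation=2))
E
```

```text
board [[0.5018, -0.0696], [0.487, 0.1672], [0.656, 0.1813], [0.6746, -0.0556]]
yaw 0.0744 t [0.5686 0.0716] res mm [[-2.3, 2.1], [0.9, -3.5], [0.4, -2.0], [0.9, 3.4]]
box [[0.5715, 0.0203], [0.5637, 0.1389], [0.6293, 0.1426], [0.6401, 0.02]]
[[ -1.  -51.4]
 [  0.1  67.5]
 [ 65.8  66.4]
 [ 67.4 -56.7]]
wedge [[0.5475, 0.2103], [0.5833, 0.4132], [0.6025, 0.4131], [0.5908, 0.2093]]
cleat [[0.5179, -0.0324], [0.5076, 0.1287], [0.5475, 0.1295], [0.5388, -0.0314]]
[[ -58.3  -99.9]
 [ -56.6   61.5]
 [ -16.7   59.3]
 [ -37.4 -100.4]]
```

View pics/c1.png

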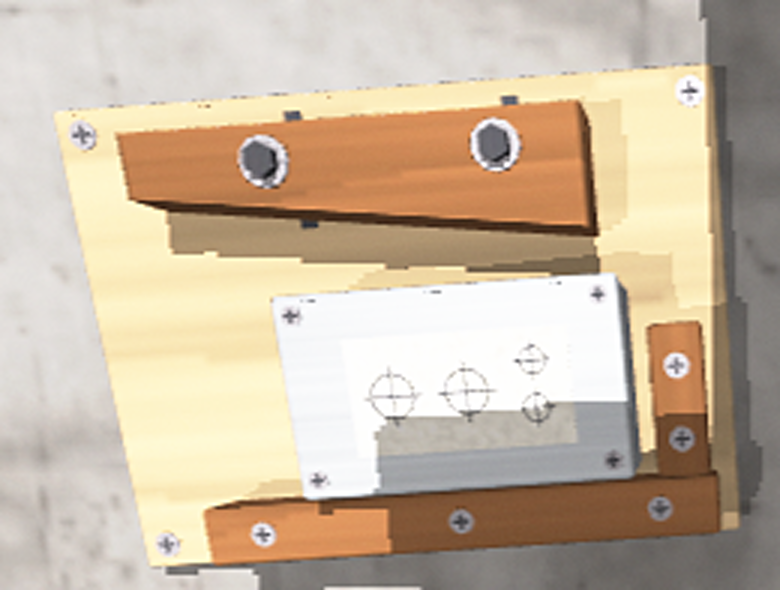

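In the tool's units: -0.25 m / 0.8 = -0.3125, -0.2 m / 0.8 = -0.25.

```bash
echo '0,-0.0625,0,0,0,0 | 0,-0.125,0,0,0,0 | 0,-0.1875,0,0,0,0 | 0,-0.25,0,0,0,0 | 0,-0.3125,0,0,0,0' > rows.txt && python3 -m creep rows.txt
echo '0,0,0,0,0,0 | 0,0,0,0,0,0' > rows.txt && python3 -m creep rows.txt 0
python3 - <<'E'
from h import *
c=cam('wrist');im=grab('wrist','w2');np.savez('pics/w2.npz',K=c[0],R=c[1],t=c[2]);delta([.65,-.05,.27],np.pi)
a=L('w1')
for p,z in[((98.7,57.3),.012),((316.3,42),.012),((130,209),.012),((170.3,119),.057),((285,111),.057)]:
    print(proj(c,onz(a,p,z)).round(0))
E
```

```text
time_s: 2.4
tcp_pos: [0.6712, -0.0782, 0.2729]
tcp_rot: [3.141, 0.0, -3.139]
ft_force: [1.0, -0.5, -0.7]
gripper_width: 0.0872
finger_force: 0.0
time_s: 2.6
tcp_pos: [0.6713, -0.0783, 0.2726]
tcp_rot: [3.141, -0.0, 3.141]
ft_force: [0.8, 0.2, -0.5]
gripper_width: 0.0778
finger_force: 0.0
t 2.65 tcp [ 0.6714 -0.077   0.2726] rot [ 3.141 -0.    -3.141] F [-0.   0.9 -0.7] w 0.074
delta [0.0214 0.027  0.0026] [ 0.001  -0.0004  0.0009]
[326.  56.]
[546.  41.]
[333. 208.]
[413. 118.]
[529. 110.]
```

View pics/w2.png

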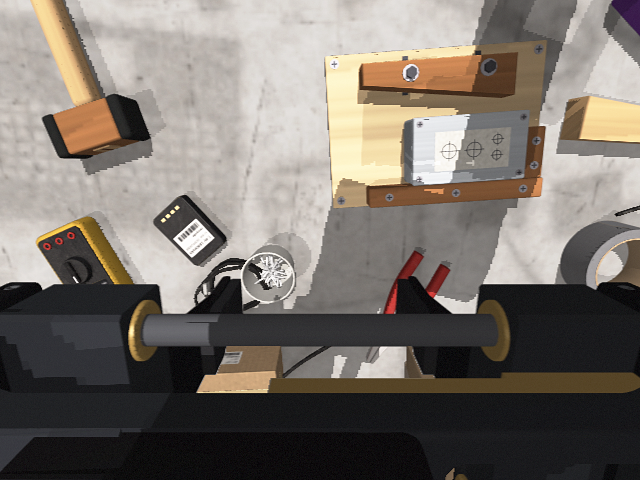

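Second view: board corners (326,56),(547,41),(543,197),(333,208); lid corners (405,119),(528,111); wedge thick end (578,97)-(562,140); mallet head (45,115)-(150,155), handle up to (40,0); battery (190,228), tub (268,275).

```bash
cat > m.py <<'E'
from h import *
a,b=L('w1'),L('w2');A,B=[cv2.cvtColor(cv2.imread(f'pics/w{i}.png'),6) for i in(1,2)]
def sp(G,p,w=3):
    q=np.array([[p]],np.float32);return cv2.cornerSubPix(G,q,(w,w),(-1,-1),(3,40,.01))[0,0]
def rigid(m,P):
    mc,pc=m.mean(0),P.mean(0);H=(m-mc).T@(P-pc);t=np.arctan2(H[0,1]-H[1,0],H[0,0]+H[1,1]);R=np.array([[np.cos(t),-np.sin(t)],[np.sin(t),np.cos(t)]])
    t0=pc-R@mc;print('yaw',t.round(4),'t',t0.round(4),'res mm',((P-t0-(R@m.T).T)*1000).round(1).tolist());return R,t0
E
cat > m1.py <<'E'
from m import *
def go(n,l,z):
    out=[]
    for u,v in l:
        u2,v2=sp(A,u),sp(B,v);p,e=tri(a,u2,b,v2);q=(onz(a,u2,z)+onz(b,v2,z))/2
        print(n,np.round(u2-u,1),np.round(v2-v,1),'tri',p.round(4),round(e*1e3,1),'planes',onz(a,u2,z)[:2].round(4),onz(b,v2,z)[:2].round(4));out.append(q[:2])
    return np.array(out)
J=go('board',[((98.7,57.3),(326,56)),((316.3,42),(547,41)),((326,196),(543,197)),((130,209),(333,208))],.012)
R,t=rigid(np.array([[-75,-138],[-75,105],[95,105],[95,-138]])/1000,J)
X=go('lid',[((170.3,119),(405,119)),((285,111),(528,111)),((290,178),(522,178)),((181,186.7),(405,186))],.057);print(((X-t)@R*1e3).round(1))
X=go('lidscrew',[((177,125),(420,124)),((279,118),(523,117)),((186,180),(421,181)),((285,173),(518,173))],.057);print(((X-t)@R*1e3).round(1))
X=go('cleat',[((123.7,86.7),(360,91)),((275.7,95),(515,95))],.042);print(((X-t)@R*1e3).round(1))
X=go('wedge',[((354,98),(578,97))],.034)
np.savez('jig.npz',R=R,t=t)
E
python3 m1.py
```

```text
board [-0. -0.] [-1.4  0.7] tri [ 0.5028 -0.0713  0.01  ] 0.4 planes [ 0.5031 -0.0701] [ 0.5035 -0.0713]
board [-1.  -0.3] [0. 0.] tri [0.4891 0.1687 0.0165] 0.6 planes [0.4877 0.1687] [0.4883 0.1713]
board [-0.2 -0.5] [0. 0.] tri [0.6537 0.1805 0.0363] 3.3 planes [0.6553 0.181 ] [0.6588 0.1964]
board [ 0.2 -0.6] [-2.5 -2.6] tri [ 0.6712 -0.0633  0.0053] 2.5 planes [ 0.6713 -0.0597] [ 0.6689 -0.0635]
yaw 0.0657 t [0.5685 0.0724] res mm [[0.5, -0.5], [1.2, -2.2], [0.6, 5.3], [-2.3, -2.6]]
lid [0.3 0.7] [-0.4  2.3] tri [0.5716 0.0141 0.0427] 2.7 planes [0.5712 0.0199] [0.5738 0.0107]
lid [-0.4  1.7] [0. 0.] tri [0.5641 0.1373 0.0558] 0.4 planes [0.5644 0.1374] [0.564  0.1366]
lid [0.2 0.6] [ 1.7 -2. ] tri [0.6303 0.1418 0.0582] 1.3 planes [0.6311 0.1417] [0.6297 0.1425]
lid [ 2.9 -0.3] [0. 0.] tri [0.6418 0.0198 0.0396] 0.8 planes [0.6394 0.0265] [0.6402 0.0155]
[[  0.2 -57.3]
 [ -0.1  64.7]
 [ 66.3  65.5]
 [ 67.8 -56. ]]
lidscrew [-3.  -0.4] [0. 0.] tri [0.5766 0.0252 0.0629] 0.6 planes [0.5759 0.0229] [0.5765 0.0268]
lidscrew [-0.4  0.5] [0. 0.] tri [0.5701 0.1313 0.0589] 0.2 planes [0.57   0.1311] [0.5698 0.1324]
lidscrew [-2.   0.5] [0. 0.] tri [0.6333 0.0302 0.0647] 1.7 planes [0.6331 0.0273] [0.6349 0.0324]
lidscrew [0. 0.] [0. 0.] tri [0.6259 0.1362 0.0564] 1.4 planes [0.6251 0.1363] [0.6265 0.1359]
[[  4.5 -47.9]
 [  5.3  59.1]
 [ 62.5 -46.8]
 [ 61.3  59.8]]
cleat [-1.1 -0.6] [-1.7 -2. ] tri [ 0.538  -0.0357  0.0357] 3.8 planes [ 0.537  -0.0325] [ 0.5408 -0.0364]
cleat [0. 0.] [-0.6 -1.4] tri [0.5457 0.1273 0.0434] 0.1 planes [0.5456 0.1271] [0.5455 0.128 ]
[[ -36.6 -104.7]
 [ -19.3   56.6]]
wedge [0. 0.] [0.1 0.4] tri [0.546  0.2117 0.0193] 0.8 planes [0.5475 0.2103] [0.5482 0.2014]
```

```bash
cat >> h.py <<'E'
JY=.064
try:
    JR=np.array([[np.cos(JY),-np.sin(JY)],[np.sin(JY),np.cos(JY)]]);Jt=np.array([.5685,.0724])
except Exception: pass
def j2w(x,y,z): return np.r_[Jt+JR@np.array([x,y])/1e3,z/1e3]
E
python3 - <<'E'
from h import *
delta(j2w(34,-92,120),np.pi+JY)
E
```

```text
t 2.65 tcp [ 0.6714 -0.077   0.2726] rot [ 3.141 -0.    -3.141] F [-0.   0.9 -0.7] w 0.074
delta [0.063  0.0597 0.1527] [ 0.001  -0.0003 -0.0631]
```

In the tool's units: 0.153 m / 0.8 = 0.1913, 0.12 m / 0.8 = 0.15, -0.063 rad / 4 = -0.0158.

```bash
echo '0.025,0.0225,0.05,0,0,-0.0158 | 0.05,0.0475,0.1,0,0,-0.0158 | 0.075,0.07,0.15,0,0,-0.0158 | 0.0788,0.075,0.1913,0,0,-0.0158 | 0.0788,0.075,0.1913,0,0,-0.0158' > rows.txt && python3 -m creep rows.txt 0
echo '0,0,0.0563,0,0,0 | 0,0,0.1063,0,0,0 | 0,0,0.1063,0,0,0' > rows.txt && python3 -m creep rows.txt
python3 - <<'E'
from h import *
delta(j2w(34,-70,32),np.pi+JY)
E
```

```text
time_s: 3.15
tcp_pos: [0.6038, -0.014, 0.1153]
tcp_rot: [3.138, -0.011, -3.074]
ft_force: [0.2, 0.0, -0.2]
gripper_width: 0.035
finger_force: 0.0
time_s: 3.45
tcp_pos: [0.6065, -0.0168, 0.0313]
tcp_rot: [3.139, -0.008, -3.077]
ft_force: [-1.5, -0.4, -0.9]
gripper_width: 0.0111
finger_force: 0.0
t 3.45 tcp [ 0.6065 -0.0168  0.0313] rot [ 3.139 -0.008 -3.077] F [-1.5 -0.4 -0.9] w 0.0111
delta [-0.0018  0.0215 -0.0007] [ 0.0022 -0.0077  0.0009]
```

In the tool's units: 0.02 m / 0.8 = 0.025, 0.015 m / 0.8 = 0.0188.

```bash
echo '0,0,0,0,0,0 | 0,0.0063,0,0,0,0 | 0,0.0125,0,0,0,0 | 0,0.0188,0,0,0,0 | 0,0.025,0,0,0,0' > rows.txt && python3 -m creep rows.txt
echo '0,0.005,0,0,0,0 | 0,0.0075,0,0,0,0 | 0,0.01,0,0,0,0' > rows.txt && python3 -m creep rows.txt
echo '0,0.0025,0,0,0,0 | 0,0.0038,0,0,0,0' > rows.txt && python3 -m creep rows.txt
echo '0,0.0025,0,0,0,0 | 0,0.0038,0,0,0,0' > rows.txt && python3 -m creep rows.txt
```

```text
time_s: 3.95
tcp_pos: [0.6082, 0.002, 0.0358]
tcp_rot: [-3.141, 0.002, -3.078]
ft_force: [0.7, -0.1, -0.0]
gripper_width: 0.0007
finger_force: 0.0
time_s: 4.25
tcp_pos: [0.6071, 0.0097, 0.0344]
tcp_rot: [-3.142, -0.0, -3.078]
ft_force: [0.3, -1.2, 0.4]
gripper_width: 0.0002
finger_force: 0.0
time_s: 4.45
tcp_pos: [0.6071, 0.0119, 0.0344]
tcp_rot: [-3.141, 0.0, -3.078]
ft_force: [0.0, -2.3, 0.0]
gripper_width: 0.0005
finger_force: 1.2
time_s: 4.65
tcp_pos: [0.6068, 0.0152, 0.0343]
tcp_rot: [-3.141, -0.0, -3.079]
ft_force: [-0.0, -1.4, -1.4]
gripper_width: 0.0004
finger_force: 1.1
```

In the tool's units: 0.003 m / 0.8 = 0.0038, 0.002 m / 0.8 = 0.0025.

```bash
for i in 1; do :; done; echo '0,0.0013,0,0,0,0 | 0,0.0025,0,0,0,0 | 0,0.0038,0,0,0,0' > rows.txt && python3 -m creep rows.txt | grep -E 'pos|ft_'
echo '0,0.0013,0,0,0,0 | 0,0.0025,0,0,0,0' > rows.txt && python3 -m creep rows.txt| grep -E 'pos|ft_'
echo '0,0.0013,0,0,0,0 | 0,0.0025,0,0,0,0' > rows.txt && python3 -m creep rows.txt| grep -E 'pos|ft_'
```

```text
tcp_pos: [0.6065, 0.0185, 0.0344]
ft_force: [-1.0, -2.4, -0.0]
tcp_pos: [0.6064, 0.0187, 0.0345]
ft_force: [-1.2, -10.4, -1.4]
tcp_pos: [0.6065, 0.0189, 0.0347]
ft_force: [-2.2, -15.5, 0.9]
```

Box seated (force jumped to 15 N with no motion). Back off, rise, turn toward the wedge for a second look.

In the tool's units: -0.165 m / 0.8 = -0.2063, -0.12 m / 0.8 = -0.15, 0.1 rad / 4 = 0.025.

```bash
echo '0,-0.0075,0,0,0,0 | 0,-0.025,-0.0375,0,0,0 | 0,-0.025,-0.0938,0,0,0 | 0,-0.025,-0.15,0,0,0 | 0,-0.025,-0.2063,0,0,0.025' > rows.txt && python3 -m creep rows.txt 0.085 | head -2
echo '0,0.0375,-0.025,0,0,0.0375 | 0,0.0875,-0.05,0,0,0.075 | 0,0.1375,-0.0625,0,0,0.1125 | 0.0125,0.1875,-0.0625,0,0,0.15 | 0.025,0.2375,-0.0625,0,0,0.1875' > rows.txt && python3 -m creep rows.txt | head -2
python3 - <<'E'
from h import *
delta([.58,.16,.25],1.455)
E
```

```text
time_s: 5.85
tcp_pos: [0.607, 0.0034, 0.2009]
time_s: 6.35
tcp_pos: [0.594, 0.1956, 0.2501]
t 6.35 tcp [0.594  0.1956 0.2501] rot [ 3.140e+00 -1.000e-03  2.349e+00] F [-0.2  0.8 -0.7] w 0.0721
delta [-0.0155 -0.0349  0.    ] [ 0.0011 -0.0017  0.8936]
```

In the tool's units: -0.035 m / 0.8 = -0.0438, -0.02 m / 0.8 = -0.025, 0.75 rad / 4 = 0.1875.

```bash
echo '0,-0.0125,0,0,0,0.0375 | 0,-0.025,0,0,0,0.075 | -0.0125,-0.0438,0,0,0,0.1125 | -0.0194,-0.0438,0,0,0,0.15 | -0.0194,-0.0438,0,0,0,0.1875' > rows.txt && python3 -m creep rows.txt | head -1
echo '0,0,0,0,0,0.0358 | 0,0,0,0,0,0.0358 | 0,0,0,0,0,0.0358' > rows.txt && python3 -m creep rows.txt | head -3
python3 - <<'E'
from h import *
c=cam('wrist');im=grab('wrist','w3');np.savez('pics/w3.npz',K=c[0],R=c[1],t=c[2])
a=L('w1');q=[]
for p in[(354,98),(537,133),(534,151),(352,140)]:
    q.append(proj(c,onz(a,p,.034)));print(q[-1].round(0))
q=np.array(q);lo=(q.min(0)-45).clip(0).astype(int);hi=(q.max(0)+45).astype(int);print(lo,hi)
hi=np.minimum(hi,[640,480]);x=im[lo[1]:hi[1],lo[0]:hi[0]];y=cv2.imread('pics/w1.png')[80:170,335:555]
x=cv2.resize(x,None,fx=2.5,fy=2.5,interpolation=2)[:600,:];y=cv2.rotate(cv2.resize(y,None,fx=2.5,fy=2.5,interpolation=2),1)
o=np.zeros((600,800,3),np.uint8);o[:x.shape[0],:min(x.shape[1],560)]=x[:,:560];h=min(600,y.shape[0]);o[:h,570:570+y.shape[1]]=y[:h];cv2.imwrite('pics/c3.png',o)
E
```

```text
time_s: 6.85
time_s: 7.15
tcp_pos: [0.5803, 0.158, 0.2494]
tcp_rot: [-3.141, -0.001, 1.465]
[283. 170.]
[292. -60.]
[313. -62.]
[324. 167.]
[238   0] [368 215]Traceback (most recent call last):
  File "<stdin>", line 9, in <module>
ValueError: could not broadcast input array from shape (225,550,3) into shape (225,230,3)
```

Run:
```python
from h import *
x=cv2.resize(cv2.imread('pics/w3.png')[0:200,240:370],None,fx=3,fy=3,interpolation=2);y=cv2.resize(cv2.imread('pics/w1.png')[85:165,340:560],None,fx=1.8,fy=1.8,interpolation=2)
o=np.zeros((600,800,3),np.uint8);o[:600,:390]=x;o[:y.shape[0],400:400+y.shape[1]]=y;cv2.imwrite('pics/c3.png',o)
```

```text
(no output)
```

View pics/c3.png

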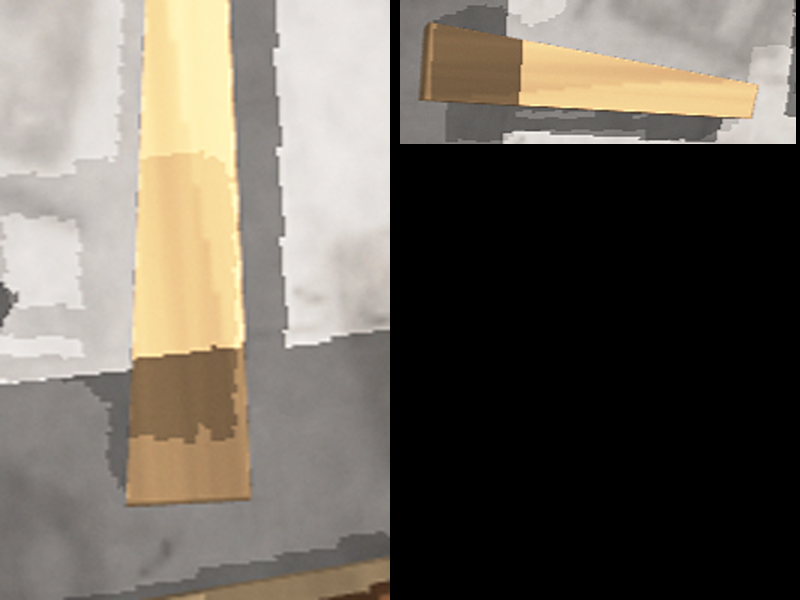

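Run:
```python
from h import *
a,c=L('w1'),L('w3')
for u,v in[((357.5,100),(282,166.3)),((356.5,140.8),(323.7,165.7))]:
    p,e=tri(a,u,c,v);print(p.round(4),round(e*1e3,1),onz(a,u,.034).round(4),onz(c,v,.034).round(4))
for v in[(287,33),(318,45),(283.5,116),(321.3,116)]:print('side',onz(c,v,.034).round(4))
for u in[(537,132.5),(534,150.5)]:print('thin',onz(a,u,.034).round(4))
```

```text
[0.5479 0.2143 0.0315] 2.6 [0.5495 0.2141 0.034 ] [0.5468 0.2144 0.034 ]
[0.5915 0.2117 0.0583] 1.1 [0.5916 0.2143 0.034 ] [0.5911 0.2103 0.034 ]
side [0.5686 0.3391 0.034 ]
side [0.5973 0.3256 0.034 ]
side [0.5551 0.2643 0.034 ]
side [0.5938 0.2602 0.034 ]
thin [0.5828 0.4131 0.034 ]
thin [0.602 0.413 0.034]
```

Run:
```python
from h import *
delta([.5732,.2457,.06],1.458)
```

```text
t 7.2 tcp [0.5804 0.1579 0.2494] rot [-3.141e+00 -1.000e-03  1.465e+00] F [-0.1  0.5 -0. ] w 0.0848
delta [ 0.0865 -0.0164  0.1894] [-0.0005 -0.0005  0.0067]
```

In the tool's units: 0.189 m / 0.8 = 0.2363, 0.16 m / 0.8 = 0.2, 0.007 rad / 4 = 0.0018.

```bash
echo '0.0313,-0.0063,0.05,0,0,0.0018 | 0.0625,-0.0125,0.1,0,0,0.0018 | 0.0938,-0.0175,0.15,0,0,0.0018 | 0.1081,-0.0205,0.2,0,0,0.0018 | 0.1081,-0.0205,0.2363,0,0,0.0018' > rows.txt && python3 -m creep rows.txt 0.085 | head -1
echo '0,0,0,0,0,0 | 0,0,0,0,0,0' > rows.txt && python3 -m creep rows.txt | head -4
python3 - <<'E'
from h import *
delta([.5732,.2457,.005],1.458)
E
```

```text
time_s: 7.7
time_s: 7.9
tcp_pos: [0.5739, 0.2453, 0.0605]
tcp_rot: [-3.141, 0.0, 1.456]
ft_force: [0.8, -0.4, -0.4]
t 7.9 tcp [0.5739 0.2453 0.0605] rot [-3.141  0.     1.456] F [ 0.8 -0.4 -0.4] w 0.0847
delta [ 0.0003 -0.0007  0.0555] [-0.0006  0.0001 -0.0022]
```

In the tool's units: 0.055 m / 0.8 = 0.0688, 0.05 m / 0.8 = 0.0625.

```bash
echo '0,0,0.0375,0,0,0 | 0,0,0.0625,0,0,0 | 0,0,0.0688,0,0,0 | 0,0,0.0688,0,0,0' > rows.txt && python3 -m creep rows.txt | head -4
echo '0,0,0,0,0,0 | 0,0,0,0,0,0 | 0,0,0,0,0,0 | 0,0,0,0,0,0 | 0,0,0,0,0,0' > rows.txt && python3 -m creep rows.txt 0 45
echo '0,0,0,0,0,0 | 0,0,0,0,0,0 | 0,0,0,0,0,0' > rows.txt && python3 -m creep rows.txt
```

```text
time_s: 8.3
tcp_pos: [0.5749, 0.2451, 0.0067]
tcp_rot: [3.14, -0.001, 1.455]
ft_force: [0.5, -0.4, 0.1]
time_s: 8.8
tcp_pos: [0.574, 0.2453, 0.0058]
tcp_rot: [3.141, -0.0, 1.455]
ft_force: [0.4, 0.3, -0.5]
gripper_width: 0.053
finger_force: 0.0
time_s: 9.1
tcp_pos: [0.5736, 0.2452, 0.0055]
tcp_rot: [-3.141, 0.0, 1.455]
ft_force: [-0.5, 0.2, 1.5]
gripper_width: 0.0407
finger_force: 44.9
```

In the tool's units: -0.12 m / 0.8 = -0.15, -0.09 m / 0.8 = -0.1125.

```bash
echo '0,0,-0.0375,0,0,0 | 0,0,-0.075,0,0,0 | 0,0,-0.1125,0,0,0 | 0,0,-0.15,0,0,0' > rows.txt && python3 -m creep rows.txt | tail -5
python3 - <<'E'
from h import *
T=j2w(-25.5,-232.5,60);print(T);delta(T,1.575)
c=cam('wrist');im=grab('wrist','w4');np.savez('pics/w4.npz',K=c[0],R=c[1],t=c[2]);delta(T,1.575)
E
```

```text
tcp_pos: [0.5733, 0.245, 0.126]
tcp_rot: [-3.14, 0.001, 1.455]
ft_force: [0.7, 0.6, -2.4]
gripper_width: 0.0408
finger_force: 44.9
[ 0.55792205 -0.16125489  0.06      ]
t 9.5 tcp [0.5733 0.245  0.126 ] rot [-3.140e+00  1.000e-03  1.455e+00] F [ 0.7  0.6 -2.4] w 0.0408
delta [-0.4053  0.0318  0.0662] [-0.0012  0.0005 -0.1202]
t 9.55 tcp [0.5767 0.246  0.1314] rot [ 3.134e+00 -3.000e-03  1.455e+00] F [2.1 0.7 1.8] w 0.0405
delta [-0.4069  0.0278  0.0705] [ 0.0081 -0.0023 -0.1199]
```

Careful with the scale: shifts go in shares of 0.8 m and turns go in shares of 4 rad. That gives: -0.155 m / 0.8 = -0.1938, -0.05 m / 0.8 = -0.0625.

```bash
echo '-0.025,0,0,0,0,0 | -0.0625,0.0025,0,0,0,0 | -0.1063,0.0063,0,0,0,0 | -0.15,0.01,0,0,0,0 | -0.1938,0.0125,0,0,0,0' > rows.txt && python3 -m creep rows.txt | head -1
echo '-0.0438,0.0038,0,0,0,0 | -0.0875,0.0075,0,0,0,0 | -0.1313,0.0113,0,0,0,0 | -0.175,0.015,0,0,0,-0.015 | -0.2188,0.0188,0,0,0,-0.03' > rows.txt && python3 -m creep rows.txt | head -1
echo '-0.0375,0,0,0,0,0 | -0.0688,0,0,0,0,0 | -0.0875,0,0,0,0,0 | -0.0875,0,0,0,0,0 | -0.0875,0,0,0,0,0' > rows.txt && python3 -m creep rows.txt
python3 - <<'E'
from h import *
T=j2w(-25.5,-232.5,60);delta(T,1.575)
c=cam('wrist');im=grab('wrist','w5');np.savez('pics/w5.npz',K=c[0],R=c[1],t=c[2])
cv2.imwrite('pics/c5.png',cv2.resize(im[0:300,190:450],None,fx=2,fy=2,interpolation=2))
E
```

```text
time_s: 10.05
time_s: 10.55
time_s: 11.05
tcp_pos: [0.5603, -0.1547, 0.1251]
tcp_rot: [-3.141, -0.001, 1.574]
ft_force: [-0.4, 0.3, -1.6]
gripper_width: 0.0408
finger_force: 44.9
t 11.05 tcp [ 0.5603 -0.1547  0.1251] rot [-3.141e+00 -1.000e-03  1.574e+00] F [-0.4  0.3 -1.6] w 0.0408
delta [-0.0066 -0.0024  0.065 ] [-0.001  -0.0012 -0.0006]
```

View pics/c5.png

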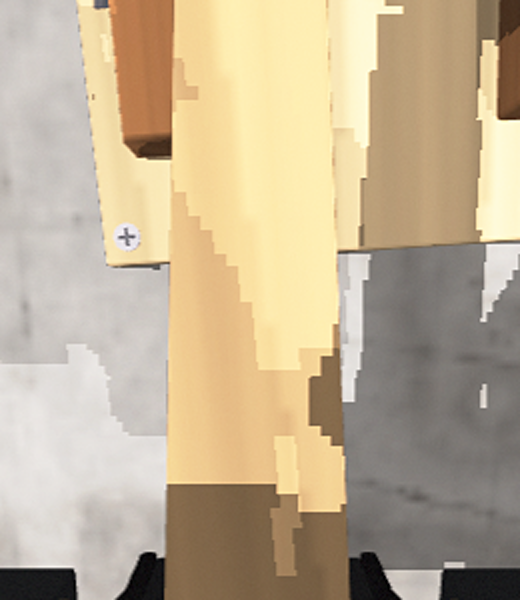

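Wedge held level over the slot entrance; board's near corner at (243.5,133.5), cleat's end corner at (252,67), wedge straight side from (355,0) to (361,250). Check against the model.

Run:
```python
from h import *
c=L('w5')
wj=lambda P:((P[:2]-Jt)@JR*1e3).round(1)
print('corner',wj(onz(c,(243.5,133),.012)),'cleat end',wj(onz(c,(252.5,67),.042)))
print('board edge',wj(onz(c,(360.5,125),.012)),wj(onz(c,(448,120.5),.012)))
z=.1251-.0055+.034
for u in[(355.3,5),(357,100),(361,225),(276.3,5),(276,90),(273.5,225)]:print('wedge',wj(onz(c,u,z)))
```

```text
corner [ -74.7 -139.7] cleat end [ -57.9 -101. ]
board edge [  14.2 -139.4] [  80.  -140.1]
wedge [  -2.8 -107.5]
wedge [  -3.2 -137.5]
wedge [  -3.  -183.8]
wedge [ -29.5 -105.9]
wedge [ -32.1 -132.3]
wedge [ -37.7 -181.7]
```

In the tool's units: 0.105 m / 0.8 = 0.1313, -0.0015 m / 0.8 = -0.0019.

```bash
echo '-0.0075,-0.0019,0.0375,0,0,0 | -0.0075,-0.0019,0.075,0,0,0 | -0.0075,-0.0019,0.1063,0,0,0 | -0.0075,-0.0019,0.125,0,0,0 | -0.0075,-0.0019,0.1313,0,0,0' > rows.txt && python3 -m creep rows.txt
echo '0,0,0.0006,0,0,0 | 0,0,0.0013,0,0,0' > rows.txt && python3 -m creep rows.txt
python3 - <<'E'
from h import *
delta(j2w(-24.7,-190,17.5),1.575)
E
```

```text
time_s: 11.6
tcp_pos: [0.5584, -0.1598, 0.0189]
tcp_rot: [-3.139, -0.002, 1.576]
ft_force: [-1.0, 0.3, -0.7]
gripper_width: 0.0404
finger_force: 44.9
time_s: 11.8
tcp_pos: [0.5602, -0.1615, 0.0204]
tcp_rot: [3.14, 0.001, 1.575]
ft_force: [0.4, -0.9, -1.2]
gripper_width: 0.0402
finger_force: 44.9
t 11.8 tcp [ 0.5602 -0.1615  0.0204] rot [3.140e+00 1.000e-03 1.575e+00] F [ 0.4 -0.9 -1.2] w 0.0402
delta [ 0.0428 -0.004   0.0028] [0.0017 0.0009 0.0003]
```

In the tool's units: 0.002 m / 0.8 = 0.0025, -0.0015 m / 0.8 = -0.0019.

```bash
echo '0,-0.0019,0.0013,0,0,0 | 0,-0.0019,0.0025,0,0,0 | 0,-0.0019,0.0025,0,0,0' > rows.txt && python3 -m creep rows.txt
python3 - <<'E'
from h import *
delta(j2w(-24.7,-200,17.5),1.575)
E
```

```text
time_s: 12.1
tcp_pos: [0.558, -0.1617, 0.018]
tcp_rot: [3.141, 0.0, 1.575]
ft_force: [-0.1, -0.1, -1.1]
gripper_width: 0.0406
finger_force: 44.9
t 12.1 tcp [ 0.558  -0.1617  0.018 ] rot [3.141 0.    1.575] F [-0.1 -0.1 -1.1] w 0.0406
delta [ 0.0329 -0.0013  0.0005] [ 0.0009  0.0004 -0.0005]
```

In the tool's units: 0.033 m / 0.8 = 0.0413, 0.024 m / 0.8 = 0.03.

```bash
echo '0.01,-0.0004,0.0004,0,0,0 | 0.02,-0.0009,0.0004,0,0,0 | 0.03,-0.0013,0.0004,0,0,0 | 0.0413,-0.0018,0.0004,0,0,0 | 0.0413,-0.0018,0.0004,0,0,0' > rows.txt && python3 -m creep rows.txt
echo '0.0063,-0.0004,0,0,0,0 | 0.0125,-0.0008,0,0,0,0 | 0.0188,-0.0011,0,0,0,0 | 0.025,-0.0015,0,0,0,0 | 0.025,-0.0015,0,0,0,0' > rows.txt && python3 -m creep rows.txt
python3 - <<'E'
from h import *
delta(j2w(-24.7,-170,17.5),1.575)
E
```

```text
time_s: 12.6
tcp_pos: [0.5559, -0.1266, 0.0172]
tcp_rot: [-3.141, -0.001, 1.576]
ft_force: [-0.1, 1.9, -0.0]
gripper_width: 0.0408
finger_force: 44.9
time_s: 13.1
tcp_pos: [0.555, -0.1077, 0.0172]
tcp_rot: [3.141, -0.001, 1.575]
ft_force: [0.9, 1.1, 0.5]
gripper_width: 0.0408
finger_force: 44.9
t 13.1 tcp [ 0.555  -0.1077  0.0172] rot [ 3.141e+00 -1.000e-03  1.575e+00] F [0.9 1.1 0.5] w 0.0408
delta [ 0.0088 -0.0002 -0.0003] [ 0.0001 -0.0006 -0.0002]
```

In the tool's units: 0.015 m / 0.8 = 0.0188, 0.012 m / 0.8 = 0.015.

```bash
echo '0.005,-0.0004,0,0,0,0 | 0.01,-0.0006,0,0,0,0 | 0.015,-0.0009,0,0,0,0 | 0.0188,-0.0011,0,0,0,0 | 0.0188,-0.0011,0,0,0,0' > rows.txt && python3 -m creep rows.txt
echo '0.0038,-0.0001,0,0,0,0 | 0.0075,-0.0003,0,0,0,0 | 0.01,-0.0005,0,0,0,0 | 0.01,-0.0005,0,0,0,0' > rows.txt && python3 -m creep rows.txt
```

```text
time_s: 13.6
tcp_pos: [0.5549, -0.0933, 0.0174]
tcp_rot: [3.14, 0.0, 1.574]
ft_force: [2.0, -1.0, 2.7]
gripper_width: 0.0406
finger_force: 44.8
time_s: 14.0
tcp_pos: [0.5548, -0.0857, 0.0174]
tcp_rot: [3.139, 0.001, 1.574]
ft_force: [3.3, -3.5, 2.7]
gripper_width: 0.0403
finger_force: 44.8
```

In the tool's units: -0.22 m / 0.8 = -0.275, -0.18 m / 0.8 = -0.225.

```bash
echo '0,0,0,0,0,0 | 0,0,0,0,0,0 | 0,0,0,0,0,0' > rows.txt && python3 -m creep rows.txt 0.085
echo '0,0,-0.025,0,0,0 | 0,0,-0.0625,0,0,0 | -0.025,0,-0.1125,0,0,0 | -0.075,0.0125,-0.175,0,0,0 | -0.125,0.025,-0.225,0,0,0' > rows.txt && python3 -m creep rows.txt | head -2
echo '-0.0563,0,-0.025,0,0,0 | -0.1125,0,-0.05,0,0,0 | -0.1688,0,-0.0625,0,0,0 | -0.225,0,-0.0625,0,0,0 | -0.275,0,-0.0625,0,0,0' > rows.txt && python3 -m creep rows.txt | head -2
echo '0,0,0,0,0,0 | 0,0,0,0,0,0' > rows.txt && python3 -m creep rows.txt | head -2
python3 - <<'E'
from h import *
for n in('wrist','scene','side'):
    c=cam(n);im=grab(n,n+'6');np.savez(f'pics/{n}6.npz',K=c[0],R=c[1],t=c[2])
a=cv2.resize(cv2.imread('pics/wrist6.png')[0:310,60:580],(800,477),interpolation=2);cv2.imwrite('pics/c6.png',a)
delta([.58,-.42,.25],1.575)
E
```

```text
time_s: 14.3
tcp_pos: [0.5514, -0.0843, 0.0164]
tcp_rot: [-3.137, -0.002, 1.576]
ft_force: [-0.4, -0.2, 0.6]
gripper_width: 0.0571
finger_force: 0.0
time_s: 14.8
tcp_pos: [0.5687, -0.1694, 0.1824]
time_s: 15.3
tcp_pos: [0.57, -0.3916, 0.231]
time_s: 15.5
tcp_pos: [0.5697, -0.39, 0.2298]
t 15.65 tcp [ 0.5707 -0.3882  0.2307] rot [-3.140e+00 -2.000e-03  1.576e+00] F [-0.5  0.5 -0.2] w 0.0851
delta [-0.0318  0.0091 -0.0194] [-0.0017 -0.0022  0.0014]
```

View pics/c6.png

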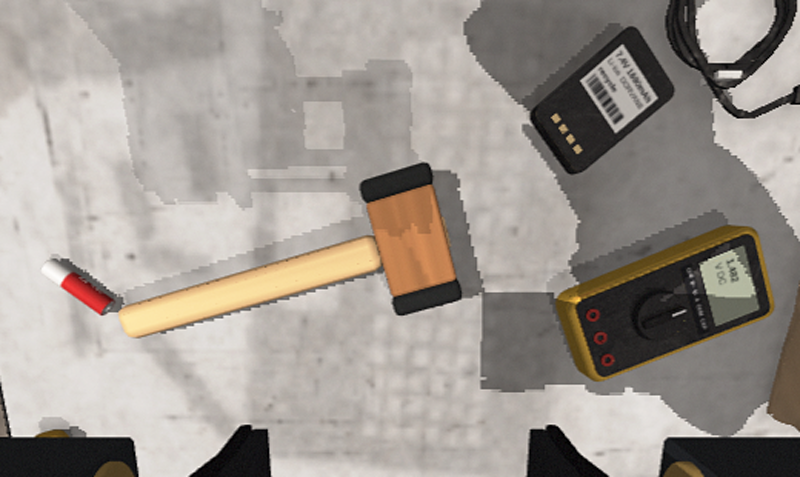

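Mallet: head top corners in crop (362,183),(430,164),(462,295),(395,314), handle end (128,322) beside a red/white lighter, which must be left alone; battery (603,100) and multimeter (665,300) are clear of the head.

Run:
```python
from h import *
c=L('wrist6');b=L('w2')
f=lambda p:(60+p[0]*.65,p[1]*.65)
P=np.array([onz(c,f(p),.044) for p in[(362,183),(430,164),(462,295),(395,314)]])
print(P.round(4),np.linalg.norm(np.diff(P,axis=0),axis=1).round(4))
for p in P: print('w2 px if z=.044',proj(b,p).round(0),'if 0.02',proj(b,onz(c,f((430,164)),.02)).round(0))
h=[onz(c,f(p),.03) for p in[(128,322),(370,255)]];d=h[1]-h[0];print('handle',np.round(h,4),'yaw',np.arctan2(d[1],d[0]))
e=(P[0]+P[1]-P[2]-P[3]);print('centre',P.mean(0).round(4),'yaw',np.arctan2(-e[0],e[1]))
t=tri(c,f((430,164)),b,(150,135));print(t)
G=cv2.imread('pics/w2.png',0);A=cv2.imread('pics/wrist6.png',0)
# wedge thick end from scene/side later
from numpy import cos,sin
y=np.arctan2(-e[0],e[1]);o=P.mean(0)[:2];g=o+np.array([-sin(y),cos(y)])*-.026;print('grasp',g)
delta([g[0],g[1],.1],np.pi/2+y)
```

```text
[[ 0.5468 -0.2914  0.044 ]
 [ 0.5887 -0.2803  0.044 ]
 [ 0.611  -0.3602  0.044 ]
 [ 0.5673 -0.3728  0.044 ]] [0.0432 0.083  0.0454]
w2 px if z=.044 [115.  95.] if 0.02 [145. 139.]
w2 px if z=.044 [131. 137.] if 0.02 [145. 139.]
w2 px if z=.044 [ 61. 158.] if 0.02 [145. 139.]
w2 px if z=.044 [ 41. 116.] if 0.02 [145. 139.]
handle [[ 0.3833 -0.3811  0.03  ]
 [ 0.5505 -0.3356  0.03  ]] yaw 0.265726402588327
centre [ 0.5784 -0.3262  0.044 ] yaw 0.2590085839625877
(array([ 0.5880659 , -0.27634558,  0.00935795]), np.float64(0.004852986600743649))
grasp [ 0.58509486 -0.35128611]
t 15.65 tcp [ 0.5707 -0.3882  0.2307] rot [-3.140e+00 -2.000e-03  1.576e+00] F [-0.5  0.5 -0.2] w 0.0851
delta [0.0365 0.0148 0.1308] [-0.0014 -0.0024 -0.2534]
```

In the tool's units: 0.13 m / 0.8 = 0.1625, 0.01 m / 0.8 = 0.0125, -0.256 rad / 4 = -0.064.

```bash
echo '0.0125,0.005,0.0375,0,0,-0.02 | 0.025,0.01,0.075,0,0,-0.04 | 0.0375,0.015,0.1188,0,0,-0.0625 | 0.045,0.0185,0.1625,0,0,-0.064 | 0.045,0.0185,0.1625,0,0,-0.064' > rows.txt && python3 -m creep rows.txt 0.085 | head -3
python3 - <<'E'
from h import *
delta([.5853,-.3517,.0085],np.pi/2+.262)
E
```

```text
time_s: 16.15
tcp_pos: [0.5828, -0.3486, 0.0961]
tcp_rot: [-3.134, -0.011, 1.834]
t 16.15 tcp [ 0.5828 -0.3486  0.0961] rot [-3.134 -0.011  1.834] F [-0.8  0.5 -0.5] w 0.0853
delta [-0.0046  0.0023  0.0875] [-0.0072 -0.011   0.0011]
```

In the tool's units: 0.05 m / 0.8 = 0.0625, -0.002 m / 0.8 = -0.0025.

```bash
echo '-0.0025,0.0013,0.0375,0,0,0 | -0.0025,0.0013,0.0625,0,0,0 | -0.0025,0.0013,0.0625,0,0,0' > rows.txt && python3 -m creep rows.txt | head -1
python3 - <<'E'
from h import *
delta([.5853,-.3517,.0085],np.pi/2+.262)
E
```

```text
time_s: 16.45
t 16.45 tcp [ 0.5862 -0.3544  0.0503] rot [-3.139 -0.004  1.832] F [-0.5  0.3  1.1] w 0.0853
delta [ 0.0027 -0.      0.0418] [-0.0026 -0.0035 -0.0012]
```

In the tool's units: 0.0405 m / 0.8 = 0.0506, 0.04 m / 0.8 = 0.05.

```bash
echo '0.0019,0,0.025,0,0,0 | 0.0019,0,0.05,0,0,0 | 0.0019,0,0.0506,0,0,0' > rows.txt && python3 -m creep rows.txt | head -4
echo '0,0,0,0,0,0 | 0,0,0,0,0,0 | 0,0,0,0,0,0 | 0,0,0,0,0,0 | 0,0,0,0,0,0' > rows.txt && python3 -m creep rows.txt 0 60
echo '0,0,0,0,0,0 | 0,0,0,0,0,0 | 0,0,0,0,0,0' > rows.txt && python3 -m creep rows.txt
```

```text
time_s: 16.75
tcp_pos: [0.5863, -0.3538, 0.0109]
tcp_rot: [-3.14, -0.002, 1.831]
ft_force: [-1.5, -0.3, -0.6]
time_s: 17.25
tcp_pos: [0.587, -0.3548, 0.0115]
tcp_rot: [3.141, 0.001, 1.831]
ft_force: [0.3, 1.1, 0.2]
gripper_width: 0.0528
finger_force: 0.0
time_s: 17.55
tcp_pos: [0.5867, -0.3547, 0.011]
tcp_rot: [-3.141, 0.0, 1.831]
ft_force: [0.3, -0.1, 1.6]
gripper_width: 0.044
finger_force: 59.0
```

In the tool's units: -0.08 m / 0.8 = -0.1, -0.05 m / 0.8 = -0.0625, 0.06 rad / 4 = 0.015.

```bash
echo '0,0,-0.025,0,0,0 | 0,0,-0.0625,0,0,0 | 0,0,-0.1,0,0,0.015 | 0,0,-0.1,0,0,0.0325 | 0,0,-0.1,0,0,0.049' > rows.txt && python3 -m creep rows.txt
python3 - <<'E'
from h import *
a=L('scene0')
print([onz(a,p,.005).round(3) for p in[(224,285),(281,291)]])
delta([.5612,-.22,.024],np.pi/2+JY)
E
```

```text
time_s: 18.05
tcp_pos: [0.5872, -0.3547, 0.0916]
tcp_rot: [3.14, 0.001, 1.632]
ft_force: [-0.0, 0.7, -3.9]
gripper_width: 0.044
finger_force: 59.1
[array([0.353, 0.052, 0.005]), array([ 0.408, -0.068,  0.005])]
t 18.05 tcp [ 0.5872 -0.3547  0.0916] rot [3.140e+00 1.000e-03 1.632e+00] F [-0.   0.7 -3.9] w 0.044
delta [ 0.1361 -0.0178  0.0674] [ 0.0014  0.001  -0.0027]
```

In the tool's units: 0.136 m / 0.8 = 0.17, 0.12 m / 0.8 = 0.15, -0.002 rad / 4 = -0.0005.

```bash
echo '0.0375,-0.005,0,0,0,-0.0005 | 0.075,-0.01,0.0125,0,0,-0.0005 | 0.1125,-0.015,0.0375,0,0,-0.0005 | 0.15,-0.02,0.0625,0,0,-0.0005 | 0.17,-0.0223,0.0838,0,0,-0.0005' > rows.txt && python3 -m creep rows.txt | head -1
echo '0,0,0,0,0,0 | 0,0,0,0,0,0 | 0,0,0,0,0,0' > rows.txt && python3 -m creep rows.txt
python3 - <<'E'
from h import *
delta([.561,-.208,.022],np.pi/2+JY)
for n in('side','scene'):
    c=cam(n);im=grab(n,n+'7');np.savez(f'pics/{n}7.npz',K=c[0],R=c[1],t=c[2])
    p=proj(c,[.555,-.13,.03]).astype(int);print(p)
    x=cv2.resize(im[p[1]-75:p[1]+75,p[0]-130:p[0]+130],(780,450),interpolation=2)[:, :780];cv2.imwrite(f'pics/c7{n}.png',cv2.resize(x,(520,300)))
cv2.imwrite('pics/c7.png',np.vstack([cv2.imread(f'pics/c7{n}.png') for n in('side','scene')]))
E
```

```text
time_s: 18.55
time_s: 18.85
tcp_pos: [0.562, -0.2219, 0.0248]
tcp_rot: [3.139, 0.002, 1.636]
ft_force: [0.0, -0.3, -3.4]
gripper_width: 0.0441
finger_force: 59.1
t 18.85 tcp [ 0.562  -0.2219  0.0248] rot [3.139e+00 2.000e-03 1.636e+00] F [ 0.  -0.3 -3.4] w 0.0441
delta [ 0.014  -0.0001  0.0027] [0.0031 0.0025 0.0013]
[329 281]
[344 262]
```

View pics/c7.png

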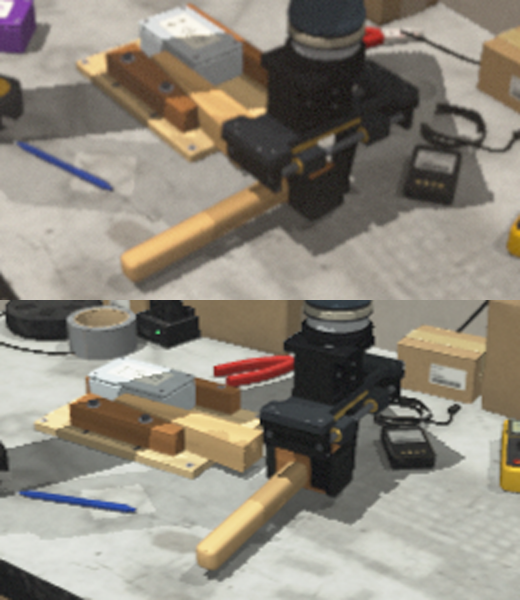

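Both views show the wedge lying flat in the slot with its thick end square in front of the mallet head; nothing in the way. Advance.

In the tool's units: 0.022 m / 0.8 = 0.0275, 0.018 m / 0.8 = 0.0225.

```bash
echo '0.0063,0,0.0013,0,0,0 | 0.0125,0,0.0025,0,0,0 | 0.0175,0,0.0025,0,0,0 | 0.0225,0,0.0025,0,0,0 | 0.0275,0,0.0025,0,0,0' > rows.txt && python3 -m creep rows.txt | grep -E 'pos|ft_'
echo '0.0038,0,0,0,0,0 | 0.0075,0,0,0,0,0 | 0.0113,0,0,0,0,0' > rows.txt && python3 -m creep rows.txt | grep -E 'pos|ft_'
echo '0.0038,0,0,0,0,0 | 0.0075,0,0,0,0,0 | 0.0113,0,0,0,0,0' > rows.txt && python3 -m creep rows.txt | grep -E 'pos|ft_'
```

```text
tcp_pos: [0.5589, -0.1975, 0.0219]
ft_force: [-0.7, -0.2, -3.0]
tcp_pos: [0.5586, -0.1891, 0.0219]
ft_force: [0.7, -2.1, -5.2]
tcp_pos: [0.5596, -0.1814, 0.0223]
ft_force: [2.9, -3.8, -4.9]
```

In the tool's units: 0.006 m / 0.8 = 0.0075, 0.004 m / 0.8 = 0.005.

```bash
echo '0.0025,0,0,0,0,0 | 0.005,0,0,0,0,0 | 0.0075,0,0,0,0,0' > rows.txt && python3 -m creep rows.txt | grep -E 'pos|ft_'
echo '0.0025,0,0,0,0,0 | 0.005,0,0,0,0,0' > rows.txt && python3 -m creep rows.txt | grep -E 'pos|ft_'
echo '0.0025,0,0,0,0,0 | 0.0038,0,0,0,0,0' > rows.txt && python3 -m creep rows.txt | grep -E 'pos|ft_'
```

```text
tcp_pos: [0.5601, -0.1771, 0.0227]
ft_force: [2.0, -8.7, -3.5]
tcp_pos: [0.5603, -0.1735, 0.0228]
ft_force: [3.2, -9.5, -5.3]
tcp_pos: [0.5604, -0.1706, 0.023]
ft_force: [4.0, -9.9, -4.4]
```

In the tool's units: 0.003 m / 0.8 = 0.0038, 0.0015 m / 0.8 = 0.0019.

```bash
echo '0.0019,0,0,0,0,0 | 0.0038,0,0,0,0,0' > rows.txt && python3 -m creep rows.txt | grep -E 'pos|ft_'
```

```text
tcp_pos: [0.5605, -0.1679, 0.023]
ft_force: [3.2, -8.8, -3.4]
```

In the tool's units: 0.003 m / 0.8 = 0.0038, 0.0015 m / 0.8 = 0.0019.

```bash
echo '0.0019,0,0,0,0,0 | 0.0038,0,0,0,0,0' > rows.txt && python3 -m creep rows.txt | grep -E 'pos|ft_'
echo '0.0019,0,0,0,0,0 | 0.0038,0,0,0,0,0' > rows.txt && python3 -m creep rows.txt | grep -E 'pos|ft_'
```

```text
tcp_pos: [0.5606, -0.1651, 0.0231]
ft_force: [3.3, -9.8, -4.3]
tcp_pos: [0.5609, -0.1636, 0.0234]
ft_force: [1.7, -16.6, -3.6]
```

In the tool's units: 0.0025 m / 0.8 = 0.0031, 0.0015 m / 0.8 = 0.0019.

```bash
echo '0.0019,0,0,0,0,0 | 0.0031,0,0,0,0,0' > rows.txt && python3 -m creep rows.txt | grep -E 'pos|ft_'
```

```text
tcp_pos: [0.5611, -0.1636, 0.0236]
ft_force: [0.6, -22.2, -3.9]
```

In the tool's units: -0.014 m / 0.8 = -0.0175, -0.012 m / 0.8 = -0.015.

```bash
echo '-0.0063,0,0,0,0,0 | -0.015,0,0,0,0,0 | -0.0175,0,0,0,0,0 | -0.0175,0,0,0,0,0' > rows.txt && python3 -m creep rows.txt | grep -E 'pos|ft_'
echo '0.0038,0,0,0,0,0 | 0.0075,0,0,0,0,0 | 0.0113,0,0,0,0,0 | 0.0144,0,0,0,0,0' > rows.txt && python3 -m creep rows.txt | grep -E 'pos|ft_'
echo '0.0013,0,0,0,0,0 | 0.0013,0,0,0,0,0' > rows.txt && python3 -m creep rows.txt | grep -E 'pos|ft_'
```

```text
tcp_pos: [0.556, -0.1689, 0.0215]
ft_force: [0.0, 0.1, -3.3]
tcp_pos: [0.5572, -0.1639, 0.0226]
ft_force: [-7.0, -26.0, -2.9]
tcp_pos: [0.5571, -0.164, 0.0227]
ft_force: [-6.4, -21.6, -4.0]
```

Wedge is tight: 26 N and no further motion. Back off and lay the mallet down where it was.

In the tool's units: -0.14 m / 0.8 = -0.175, -0.1 m / 0.8 = -0.125.

```bash
echo '-0.0125,0,0,0,0,0 | -0.0375,0,0,0,0,0 | -0.075,0,-0.025,0,0,0 | -0.125,0.005,-0.0625,0,0,0 | -0.175,0.0125,-0.075,0,0,0' > rows.txt && python3 -m creep rows.txt | head -2
echo '-0.0375,0,0,0,0,-0.0125 | -0.0625,0.0063,0,0,0,-0.025 | -0.0688,0.015,0,0,0,-0.0375 | -0.0688,0.015,0,0,0,-0.0488 | -0.0688,0.015,0,0,0,-0.0488' > rows.txt && python3 -m creep rows.txt | head -3
python3 - <<'E'
from h import *
delta([.5867,-.3547,.013],1.831)
E
```

```text
time_s: 23.05
tcp_pos: [0.5767, -0.2979, 0.0844]
time_s: 23.55
tcp_pos: [0.5907, -0.3503, 0.0812]
tcp_rot: [-3.141, -0.001, 1.832]
t 23.55 tcp [ 0.5907 -0.3503  0.0812] rot [-3.141e+00 -1.000e-03  1.832e+00] F [ 0.   0.6 -3.4] w 0.0436
delta [-0.0033 -0.005   0.0682] [-0.0004 -0.0013  0.0005]
```

In the tool's units: 0.068 m / 0.8 = 0.085, 0.066 m / 0.8 = 0.0825.

```bash
echo '-0.0038,-0.0063,0.0313,0,0,0 | -0.0038,-0.0063,0.0563,0,0,0 | -0.0038,-0.0063,0.075,0,0,0 | -0.0038,-0.0063,0.0825,0,0,0 | -0.0038,-0.0063,0.085,0,0,0' > rows.txt && python3 -m creep rows.txt
echo '0,0,0.0013,0,0,0 | 0,0,0.0025,0,0,0 | 0,0,0.0025,0,0,0' > rows.txt && python3 -m creep rows.txt
```

```text
time_s: 24.05
tcp_pos: [0.5866, -0.3539, 0.013]
tcp_rot: [-3.141, -0.001, 1.832]
ft_force: [-0.2, -0.3, -3.7]
gripper_width: 0.0439
finger_force: 59.1
time_s: 24.35
tcp_pos: [0.5874, -0.3547, 0.0127]
tcp_rot: [3.141, 0.001, 1.832]
ft_force: [-0.3, 0.6, -3.4]
gripper_width: 0.0441
finger_force: 59.1
```

In the tool's units: 0.0015 m / 0.8 = 0.0019, 0.001 m / 0.8 = 0.0013.

```bash
echo '0,0,0.0013,0,0,0 | 0,0,0.0019,0,0,0 | 0,0,0.0019,0,0,0' > rows.txt && python3 -m creep rows.txt | grep -E 'pos|ft_'
echo '0,0,0.0006,0,0,0 | 0,0,0.0013,0,0,0' > rows.txt && python3 -m creep rows.txt| grep -E 'pos|ft_'
```

```text
tcp_pos: [0.5872, -0.3547, 0.0111]
ft_force: [0.2, 0.5, -0.5]
tcp_pos: [0.5873, -0.3547, 0.0109]
ft_force: [-1.7, 1.6, 8.3]
```

Resting on the bench; open, rise, and look.

In the tool's units: -0.18 m / 0.8 = -0.225, -0.14 m / 0.8 = -0.175.

```bash
echo '0,0,0,0,0,0 | 0,0,0,0,0,0 | 0,0,0,0,0,0 | 0,0,0,0,0,0' > rows.txt && python3 -m creep rows.txt 0.085 | tail -2
echo '0,0,-0.025,0,0,0 | 0,0,-0.0625,0,0,0 | 0,0,-0.1125,0,0,0 | 0,0,-0.175,0,0,0 | 0,0,-0.225,0,0,0' > rows.txt && python3 -m creep rows.txt | head -2
echo '0,0,-0.05,0,0,0 | 0.0125,0,-0.0875,0,0,0 | 0.05,0,-0.0875,0,0,0 | 0.05,0,-0.0875,0,0,0' > rows.txt && python3 -m creep rows.txt | head -2
python3 - <<'E'
from h import *
o=[]
for n,P in(('wrist',None),('side',[.56,0,.03])):
    c=cam(n);im=grab(n,n+'9')
    if P is None: o.append(cv2.resize(im[0:300],(640,300)))
    else:
        p=proj(c,[.57,-.1,.03]).astype(int);o.append(cv2.resize(im[p[1]-85:p[1]+65,p[0]-160:p[0]+160],(640,300),interpolation=2))
cv2.imwrite('pics/c9.png',np.vstack(o));print(sensors.read_state()['time_s'])
E
```

```text
gripper_width: 0.0676
finger_force: 0.0
time_s: 25.75
tcp_pos: [0.5873, -0.3547, 0.1917]
time_s: 26.15
tcp_pos: [0.576, -0.3126, 0.2608]
26.25
```

View pics/c9.png

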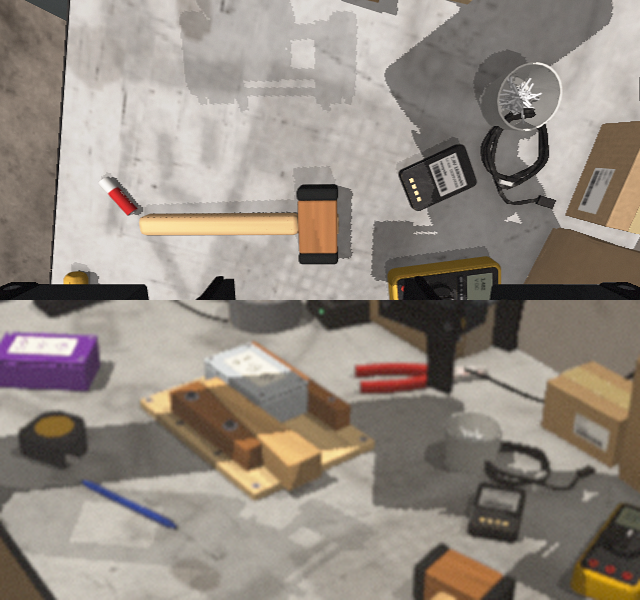

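The picture shows the mallet lying flat on the bench at (315,225), the wedge in the slot with its thick end at (295,455), and the box at (255,375) against the fence and stop. The other things are where they were.

```bash
python3 -c "
from cell import manip;print(manip.job_done())"
```

```text
the job is handed in; nothing more can be done
None
```

The job is handed in: the box is against the end stop and fence, held by the wedge, which stopped moving at a measured 22 N; a check tap read 26 N (above the 10–20 N advised, below the 38 N limit) and did not move it. The mallet lies on the bench off the jig, the other things look undisturbed, and it took about 26 s.

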